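Angle a beech strut past the post into the doweling jig

TASK

Without gripping or lifting it, push the loose beech strut along the bench into the jig's bay: slip the end nearer the steel post in behind the post first, then push the other end in, until the strut lies flush along the back rail, wholly between the two side rails. Keep it flat on the bench, leave the tiger head, the hip socket and the lead weight where they are, and finish clear of everything.

Things in the scene. Friction and masses are not known exactly. Their poses are not given: they have to be found in the camera images.
- strut: Loose square beech bar, 220 mm long, 24 mm wide and high, about 100 g, lying on the robot's side of the jig roughly parallel to its back rail (yaw within 0.12 rad of the jig's), its right end just left of the post, its left end beyond the left side rail. Origin: centre of the underside; y along it to its left end, x across it, away from the robot.
- strut_right (a point): Middle of the strut's right end face (the end near the post, at y = -110 mm, 12 mm above its underside).
- strut_left (a point): Middle of the strut's left end face (at y = +110 mm, 12 mm above its underside).
- jig: Fixed jig (place and yaw vary): three wooden rails, 22 mm thick, 26 mm high, round a bay open to the robot; its floor is the bench. Origin on the bench on the mouth line; x into the bay, y to the left as the robot sees it. Inner faces: back rail x = 70 mm, left side rail y = 120 mm, right side rail y = -165 mm; side rails run from x = 0 to the back rail.
- post (a point): Top centre of the jig's upright fixed steel post, 20 mm in diameter, 55 mm high, at x = 0, y = -75 mm of the jig. The opening between post and left side rail (185 mm) is shorter than the strut; the lane between post and back rail is 60 mm wide.
- clamp: Steel toggle clamp holding a puppet waist joint, fixed to the bench to the right of the jig, 110 x 50 mm, 78 mm high, handle pointing away from the robot. Origin: centre of its underside. Not used.
- tiger_head: Loose lacquered puppet tiger head, 62 mm across, 73 mm high. Origin: centre of its underside. Leave alone.
- hip_socket: Loose turned wooden hip socket, an open cup 58 mm across, 44 mm high. Origin: centre of its underside. Leave alone.
- lead_weight: Loose grey lead weight, a disc with a knob on top, 52 mm across, 57 mm high, 0.6 kg. Origin: centre of its underside. Leave alone.
Mind the look-alikes: they are no part of the job. What is meant by the strut is not orange, and is the larger of those in its own colour.

How it is judged:
By the outcome, as a careful person would: the job done as asked, in the order asked, and still so for the second after the job is handed in, with the robot touching nothing.
It also fails if it takes over 66 s, if anything falls off the work surface, if the arm or the gripper's body presses on something with over 40 N, if the wrist force passes 120 N, or if a joint passes its speed limit or range.

ROBOT

A 6-joint arm with a two-finger parallel gripper is mounted at the origin on the work surface. World frame = base frame: x ahead of the robot, y to its left, z up, the work surface at z = 0. Lengths are in mm, angles in rad, forces in N, time in s.
With the tool pointing down it reaches from about 400 to 925 mm from the base axis. Payload 12.5 kg.
Tool frame: the origin (TCP) lies between the finger pads; the fingertips stand 25 mm ahead of it and the grasp point (between the pads) lies 6 mm ahead of it; z points along the fingers, y is the line along which they close (so a half turn about z gives the same grasp; the last joint's range is limited). The gripper opens to 95 mm and grips with 3 to 60 N. Pads are 20 mm wide; open, the fingers measure 119 mm over their backs; the gripper's body (75 mm by 180 mm) begins 59 mm behind the grasp point.
Start: joints at [1.116, 0.491, 1.559, -0, 1.092, -0.106], TCP at [213.591, 587.39, 205.061] pointing down, gripper open.
Joint ranges: [-3.1, 3.1], [-0.84, 2.19], [0.05, 2.79], [-1.13, 4.28], [0.06, 2.93], [-2.69, 2.69]. Speed limits (rad/s): [2.22, 2.22, 2.79, 3.14, 3.14, 3.14].

INTERFACE

Orientations are given as [roll, pitch, yaw] about the fixed x, y, z axes, in that order (R = Rz(yaw) Ry(pitch) Rx(roll)).
In Python, from cell import state, read_camera, job_done, cut_out gives the robot as it stands. The module is installed in compiled form; this text tells all that it offers.
- The arm moves only by the tool jog_arm, never from a script. Its argument "motion" is a list of rows, each a list of 2 entries, a list of its own where there are three numbers: the shift along the tool's x, y, z in mm, then the turn about the tool's z in rad. A call has 1 to 5 rows; each row is the pose to reach, as a shift and turn from the pose commanded when the call began, along the tool's axes at that moment; what a row does not reach only later rows make up. A row lasts 1/10 s, in which the tool goes at most 50 mm and 8.59 degrees, less where a joint would pass 70% of its speed; a pose out of reach is approached as far as the arm can. A call with a gripper value outside its range is refused whole. "grip" is the closure, from 0 (fully open) to 1 (shut), set as the call begins (left out, the last holds). The fingers move at their own pace and stop on an object; the grip force is fixed at half the most. Time passes only in rows, so rows that repeat a pose let the fingers close. It gives the time, the measured TCP pose, the force, the opening and the grip force at its end, in the units of the state.
- state(): the state, without advancing time (a new reading comes with each control period).
- read_camera(name): name is "scene" or "top"; returns a dict with "img" (480x640x3 uint8, blue, green, red), "vertical_fov" (degrees; the focal length in pixels is half the picture's height over the tangent of half this angle, whatever the lens; pixels are square), "cx", "cy" (the principal point, pixels), "k1" (the pictures are not rectified: a ray, as slopes to the right and down, at radius r is drawn at 1 + k1 r^2 times it, then the intrinsics apply), "extrinsics" (4x4, takes a point from camera to world coordinates). Camera axes: x right, y up, looking along -z (the intrinsics and any distortion apply to the point x, -y, -z); pixel columns grow to the right and rows downward; lengths in mm; the calibration is good to about 2 mm. A picture is of the moment at which its call begins. There is no depth.
- job_done(): hands the job in; it is judged then, once.
Trained networks look in a picture, given as the dict that the camera call returned (one of the last four; its "shot" number tells which), for a name from the list of things; names that differ only in an ending like _2 or _b are one class to them, and where a whole thing is asked for, a point or a joint stands for the part that bears it (a point fixed in the world has none). Each returns a list of dicts, best first, with "p" (0 to 1); they miss things now and then, are a little off and sometimes report something else, mostly with a low value. They report only what shows in the picture. A call takes as long as a camera call. They do not tell look-alikes from the thing itself.
- cut_out(name, picture): "region" (480x640 bool, what is visible of it) and "box" ([left, top, right, bottom] in pixels, round what is visible of it).
The state is a dict: "t": time; "joints": joint angles; "qvel": joint speeds; "tau": joint torques, N m; "eef_pos": TCP position; "tcp_rot": TCP orientation; "ft_force": force on the tool from outside, world axes, zero at the start; "moment": the same for the moment, N m; "opening": opening from 0.0 (shut) to 1.0 (fully open); "grip_force": force on a finger pad.
Only numpy, scipy, OpenCV 4.12 (cv2) and the standard library are available. Lean on these libraries where they do the work, as an engineer would, in place of code of your own. Each camera call takes 0.05 s, during which the arm holds its last target. There are 200 camera calls.

## Working session

There is one attempt and no reset: what is moved stays moved. The work goes in short steps, Python scripts to look and compute and a tool call to move; the robot and the scene stay as the last step left them, time stands still between calls to the robot, and variables do not carry over. Pictures are saved under pics/ and viewed, at most 10 in all, crops included, and the job is handed in when it is done.

Besides the shell and the picture viewer there is one more tool, called after "Call:" as a command line: name --argument value ..., lists and objects as JSON in quotes. jog_arm: Moves the arm, as the interface text tells. Its arguments: {"type":"object","properties":{"motion":{"type":"array"},"grip":{"type":"number"}},"required":["motion"]}

```bash
mkdir -p pics; cat > h.py <<'E'
import numpy as np, cv2
from cell import *
def K(c):
    f=240/np.tan(np.radians(c["vertical_fov"])/2)
    return f
def ray(c,u,v):
    f=K(c); d=np.array([(u-c["cx"])/f,(v-c["cy"])/f]); s=d.copy()
    for _ in range(20): s=d/(1+c["k1"]*(s@s))
    E=np.array(c["extrinsics"]); return E[:3,3],E[:3,:3]@np.array([s[0],-s[1],-1])
def on(c,u,v,z):
    o,d=ray(c,u,v); return (o+d*(z-o[2])/d[2])[:2]
def proj(c,p):
    E=np.array(c["extrinsics"]); q=E[:3,:3].T@(np.array(p,float)-E[:3,3]); s=np.array([q[0],-q[1]])/-q[2]
    s=s*(1+c["k1"]*(s@s)); return s*K(c)+[c["cx"],c["cy"]]
E
python3 - <<'E'
from h import *
for n in("top","scene"):
    c=read_camera(n); cv2.imwrite(f"pics/{n}0.png",c["img"]); print(n,c["extrinsics"],c["vertical_fov"])
    for k in("strut","jig","post","clamp","tiger_head","hip_socket","lead_weight"):
        for r in cut_out(k,c)[:4]:
            b=r["box"]; print(k,round(r["p"],2),b, on(c,(b[0]+b[2])/2,(b[1]+b[3])/2,24).round())
print(state())
E
```

```text
top [[-2.84437788e-02  9.96891203e-01 -7.34770756e-02  5.38815938e+02]
 [-9.99273146e-01 -3.02240231e-02 -2.32311708e-02 -3.34296610e+00]
 [-2.53797226e-02  7.27628862e-02  9.97026295e-01  9.37109747e+02]
 [ 0.00000000e+00  0.00000000e+00  0.00000000e+00  1.00000000e+00]] 54.06702614258008
strut 0.92 [258.0, 304.6, 301.8, 390.7] [398. 102.]
strut 0.83 [237.1, 267.2, 351.2, 285.9] [533.  71.]
strut 0.79 [110.0, 204.0, 192.7, 296.0] [593. 352.]
jig 0.88 [267.6, 207.8, 435.7, 261.2] [611. -43.]
post 0.61 [267.5, 204.2, 436.3, 258.2] [618. -43.]
clamp 0.91 [464.4, 179.4, 496.1, 270.1] [ 623. -293.]
tiger_head 0.73 [372.5, 151.6, 406.4, 184.3] [ 740. -121.]
hip_socket 0.58 [408.5, 274.7, 443.2, 307.0] [ 498. -182.]
lead_weight 0.7 [288.2, 148.8, 316.1, 177.2] [756.  50.]
scene [[-6.32634594e-01 -6.58862854e-01  4.07029741e-01  1.01779731e+03]
 [ 7.74390856e-01 -5.44690703e-01  3.21917442e-01  3.32294434e+02]
 [ 9.60587091e-03  5.18856220e-01  8.54807552e-01  9.99355891e+02]
 [ 0.00000000e+00  0.00000000e+00  0.00000000e+00  1.00000000e+00]] 49.902631813616665
strut 0.76 [323.4, 232.1, 405
[... 717 characters left out ...]
 501. -173.]
{'t': 0.8, 'joints': array([ 1.11642153e+00,  4.90862444e-01,  1.55891506e+00, -2.06684288e-05,
        1.09172563e+00, -1.05585825e-01]), 'qvel': array([-3.00976766e-05, -1.64378416e-03,  5.78042097e-04,  3.52487832e-04,
        1.23852638e-03,  3.03482080e-03]), 'tau': array([ 9.42046790e-04, -6.12428570e+01, -2.58426690e+01,  6.93103415e-02,
        4.44730581e-02, -1.33686342e-06]), 'eef_pos': array([213.57634065, 587.37847378, 205.07909183]), 'tcp_rot': array([3.14150556e+00, 2.76748727e-05, 2.79281321e+00]), 'ft_force': array([ 0.01960457,  0.78345944, -0.26955973]), 'moment': array([-0.01780806,  0.02188991,  0.01728129]), 'grip_force': 0.0, 'opening': 1.0028496839365313}
```

View pics/top0.png

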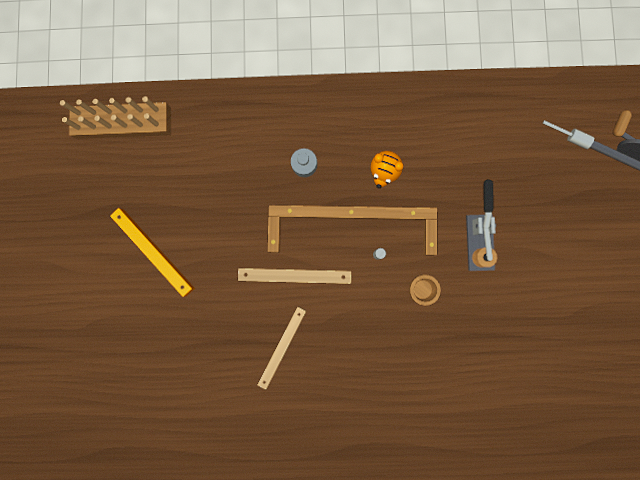

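View pics/scene0.png

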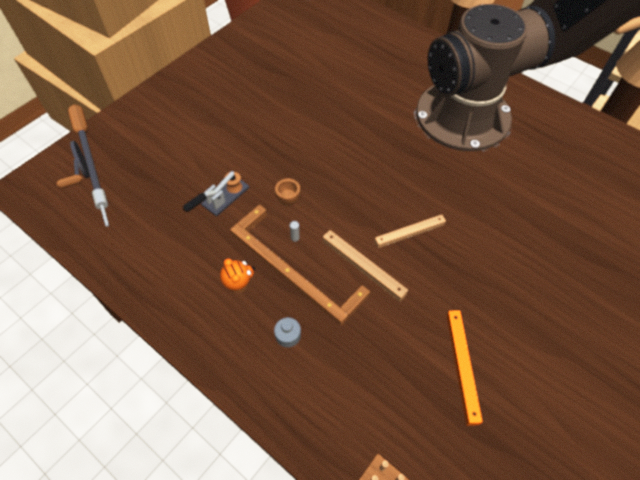

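Top picture: candidates for the strut are the pale bar at (294,276), about 113 px long; the pale bar at (281,348), about 95 px, shorter; and the orange/yellow bar at (150,252). I choose (294,276), the larger pale one, with its right end left of the post at (380,254). The scene picture agrees: strut (365,265), post (295,232).

```bash
cat >> h.py <<'E'
from scipy.optimize import minimize
STRUT=[(-12,12,-110,110,0,24)]
JIG=[(70,92,-187,142,0,26),(0,70,120,142,0,26),(0,70,-187,-165,0,26)]
def corners(b,p):
    c,s=np.cos(p[2]),np.sin(p[2])
    return [(p[0]+c*x-s*y,p[1]+s*x+c*y,z) for x in b[:2] for y in b[2:4] for z in b[4:]]
S=4
def sil(c,boxes,p):
    m=np.zeros((480*S,640*S),np.uint8)
    for b in boxes:
        q=np.array([proj(c,k) for k in corners(b,p)])
        h=cv2.convexHull(((q+.5)*S*16-8).round().astype(np.int32))
        cv2.fillConvexPoly(m,h,1,shift=4)
    return m
def fit(cams,regs,boxes,p0):
    R=[cv2.resize(r.astype(np.uint8),None,fx=S,fy=S,interpolation=cv2.INTER_NEAREST) for r in regs]
    def cost(p):
        t=0
        for c,r in zip(cams,R):
            m=sil(c,boxes,(p[0],p[1],p[2]/100)); t+=1-(m&r).sum()/(m|r).sum()
        return t
    x0=np.array([p0[0],p0[1],p0[2]*100.])
    sx=np.vstack([x0]+[x0+d for d in np.diag([8,8,6.])])
    o=minimize(cost,x0,method="Nelder-Mead",options=dict(initial_simplex=sx,xatol=.1,fatol=1e-4,maxiter=90))
    return np.array([o.x[0],o.x[1],o.x[2]/100]),o.fun
def reg(name,c,p):
    "region nearest to the expected pose"
    e=proj(c,(p[0],p[1],20)); L=cut_out(name,c)
    return min(L,key=lambda r:np.hypot(*((np.array(r["box"])[:2]+np.array(r["box"])[2:])/2-e)))["region"] if L else None
def see(name,boxes,p0,names=("top","scene")):
    out=[]
    for n in names:
        c=read_camera(n); r=reg(name,c,p0)
        if r is not None: out.append((c,r))
    for c,r in out: print(name,"single",*[np.round(v,3) for v in fit([c],[r],boxes,p0)])
    p,f=fit([o[0] for o in out],[o[1] for o in out],boxes,p0); print(name,p.round(3),round(f,3)); return p
def tojig(j,x,y):
    c,s=np.cos(j[2]),np.sin(j[2]); d=np.array([x-j[0],y-j[1]]); return np.array([c*d[0]+s*d[1],-s*d[0]+c*d[1]])
def toworld(j,x,y):
    c,s=np.cos(j[2]),np.sin(j[2]); return np.array([j[0]+c*x-s*y,j[1]+s*x+c*y])
E
python3 - <<'E'
from h import *
s=see("strut",STRUT,(537,71,0)); j=see("jig",JIG,(575,-20,0))
print("strut in jig",tojig(j,s[0],s[1]),s[2]-j[2])
np.save("jig.npy",j)
c=read_camera("top")
for b,p in [(x,j) for x in JIG]+[(STRUT[0],s)]:
    q=np.array([proj(c,k) for k in corners(b,p)]); print(q.min(0).round(),q.max(0).round())
im=c["img"].copy()
im=cv2.resize(im[190:400,220:450],None,fx=2.8,fy=2.8,interpolation=cv2.INTER_CUBIC)
for b,p in [(x,j) for x in JIG]+[(STRUT[0],s)]:
    q=np.array([proj(c,k) for k in corners(b,p)])[[1,3,7,5]]
    cv2.polylines(im,[((q-[220,190]+.5)*2.8).astype(int)],True,(0,255,0),1)
q=proj(c,(*toworld(j,0,-75),55)); cv2.circle(im,tuple(((q-[220,190]+.5)*2.8).astype(int)),4,(0,0,255),1)
cv2.imwrite("pics/crop1.png",im)
print(toworld(j,0,-75))
E
```

```text
strut single [ 5.34474e+02  7.22600e+01 -5.30000e-02] 0.059
strut single [ 5.37411e+02  7.13120e+01 -5.30000e-02] 0.053
strut [ 5.35409e+02  7.18230e+01 -4.70000e-02] 0.206
jig single [ 5.75213e+02 -1.78630e+01 -4.60000e-02] 0.098
jig single [ 5.78706e+02 -1.89400e+01 -4.80000e-02] 0.11
jig [ 5.77006e+02 -1.84340e+01 -5.10000e-02] 0.275
strut in jig [-46.14235831  88.02002862] 0.003617271736980336
[268. 204.] [437. 220.]
[267. 215.] [281. 252.]
[423. 218.] [437. 255.]
[237. 268.] [351. 283.]
[573.18392557 -93.336802  ]
```

View pics/crop1.png

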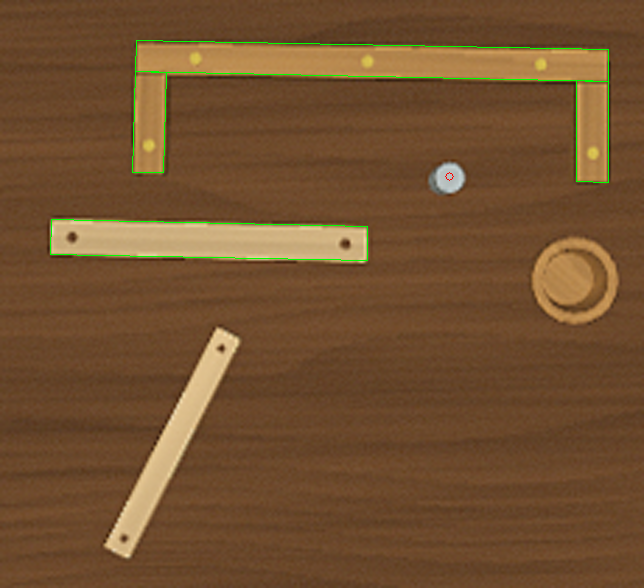

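The crop shows the chosen strut and the jig matching their fitted outlines well. The strut is the longer pale bar with its right end at crop (367,245), left of the post at (449,176). The shorter pale bar below it is the look-alike.

Plan: push the right end inwards to tilt the strut about 0.35 rad, slide it along its axis from the left end, then swing the left end in and finish with a straight push.

```bash
cat >> h.py <<'E'
def goto(targets):
    "targets in jig frame: x,y,z(world TCP),yaw rel jig of tool x -> tool shift & turn from present pose"
    j=np.load("jig.npy"); s=state(); psi=s["tcp_rot"][2]; P=s["eef_pos"]
    print("t",round(s["t"],2),"now jig",tojig(j,P[0],P[1]).round(1),P[2].round(1),"psi-rel",round(psi-j[2],3))
    for x,y,z,a in targets:
        w=np.array([*toworld(j,x,y),z])-P; X=np.array([np.cos(psi),np.sin(psi)]); Y=np.array([np.sin(psi),-np.cos(psi)])
        t=-(a+j[2]-psi); t=(t+np.pi)%(2*np.pi)-np.pi
        print([x,y,z],"shift",np.round([X@w[:2],Y@w[:2],-w[2]],1),"turn",round(t,3))
E
python3 -c "
from h import *
np.save('jig.npy',[576.5,-18.3,-.048])
goto([(-90,-10,120,3.14),(-90,-10,31,3.14)])"
```

```text
t 1.25 now jig [-391.5  587.6] 205.1 psi-rel 2.841
[-90, -10, 120] shift [-465.1 -481.4   85.1] turn -0.299
[-90, -10, 31] shift [-465.1 -481.4  174.1] turn -0.299
```

Call:
jog_arm --motion '[[[-465,-481,85],-0.3],[[-465,-481,85],-0.3],[[-465,-481,85],-0.3],[[-465,-481,85],-0.3],[[-465,-481,85],-0.3]]' --grip 1

```text
t: 1.75
eef_pos: [314.9, 359.7, 173.6]
tcp_rot: [3.141, 0.001, 3.093]
ft_force: [0.5, 0.2, 0.5]
opening: 0.637
grip_force: 0.0
```

```bash
python3 -c "
from h import *
goto([(-90,-10,120,3.14)])"
```

```text
t 1.75 now jig [-279.5  365. ] 173.6 psi-rel 3.141
[-90, -10, 120] shift [-189.6 -374.9   53.6] turn 0.001
```

Call:
jog_arm --motion '[[[-190,-375,54],0],[[-190,-375,54],0],[[-190,-375,54],0],[[-190,-375,54],0],[[-190,-375,54],0]]'

```text
t: 2.25
eef_pos: [416.3, 133.0, 141.8]
tcp_rot: [3.141, 0.001, 3.093]
ft_force: [1.5, 1.1, 0.3]
opening: 0.215
grip_force: 0.0
```

```bash
python3 -c "
from h import *
goto([(-90,-10,31,3.14)])"
```

```text
t 2.25 now jig [-167.3  143.5] 141.8 psi-rel 3.141
[-90, -10, 31] shift [ -77.4 -153.4  110.8] turn 0.001
```

Call:
jog_arm --motion '[[[-77,-153,22],0],[[-77,-153,22],0],[[-77,-153,22],0],[[-77,-153,22],0],[[-77,-153,22],0]]'

```text
t: 2.75
eef_pos: [486.1, -24.2, 119.3]
tcp_rot: [-3.141, 0.0, 3.089]
ft_force: [-0.1, -0.2, 0.8]
opening: 0.006
grip_force: 0.0
```

```bash
python3 -c "
from h import *
goto([(-90,-10,31,3.14)])"
```

```text
t 2.75 now jig [-90.  -10.2] 119.3 psi-rel 3.137
[-90, -10, 31] shift [-0.   0.2 88.3] turn -0.003
```

Call:
jog_arm --motion '[[[0,0,45],0],[[0,0,80],0],[[0,0,88],0],[[0,0,88],0]]'

```text
t: 3.15
eef_pos: [484.6, -21.0, 31.4]
tcp_rot: [3.141, -0.002, 3.094]
ft_force: [-0.2, -0.6, 0.3]
opening: 0.003
grip_force: 0.0
```

Call:
jog_arm --motion '[[[-12,0,0],0],[[-24,0,0],0],[[-34,0,0],0],[[-44,0,0],0],[[-52,0,0],0]]'

```text
t: 3.65
eef_pos: [538.2, -24.2, 32.1]
tcp_rot: [-3.142, 0.001, 3.093]
ft_force: [-0.4, 0.9, -0.0]
opening: 0.004
grip_force: 0.0
```

```bash
cat > look.py <<'E'
from h import *
import sys
j=np.load("jig.npy"); g=list(map(float,sys.argv[1:4]))  # guess in jig frame
w=toworld(j,g[0],g[1]); s=see("strut",STRUT,(w[0],w[1],g[2]+j[2]))
q=tojig(j,s[0],s[1]); a=s[2]-j[2]
print("strut jig",q.round(1),a.round(3),"R",(q+[110*np.sin(a),-110*np.cos(a)]).round(1),"L",(q+[-110*np.sin(a),110*np.cos(a)]).round(1))
E
python3 look.py -38 88 0.2; python3 -c "
from h import *
goto([])"
```

```text
strut single [ 5.36309e+02  1.06524e+02 -5.20000e-02] 0.556
strut single [5.42766e+02 7.14220e+01 1.52000e-01] 1.0
strut [ 5.36309e+02  1.06524e+02 -5.20000e-02] 1.556
strut jig [-46.1 122.8] -0.004 R [-46.6  12.8] L [-45.6 232.8]
t 3.85 now jig [-39.4  -7.7] 31.6 psi-rel 3.141
```

```bash
python3 -c "
from h import *
a=read_camera('top')['img'][150:350,180:480]; b=read_camera('scene')['img'][150:350,180:480]
cv2.imwrite('pics/c2.png',cv2.resize(np.vstack([a,b]),None,fx=1.5,fy=1.5))"
```

```text
(no output)
```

View pics/c2.png

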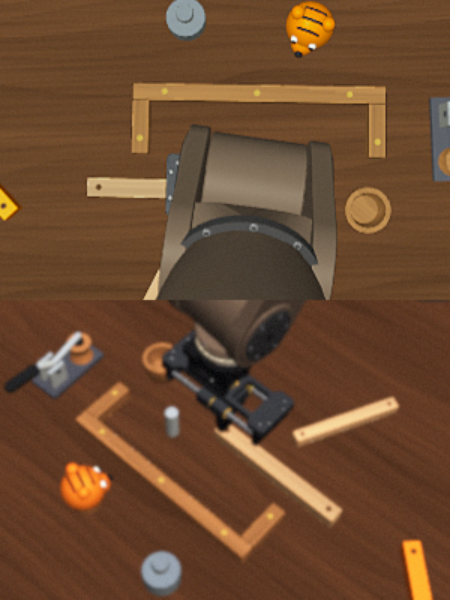

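```bash
python3 -c "
from h import *
c=read_camera('scene');j=np.load('jig.npy');s=state();print(s['eef_pos'],s['ft_force'],s['opening'])
u0,v0,k=270,170,5
im=cv2.resize(c['img'][v0:v0+120,u0:u0+150],None,fx=k,fy=k,interpolation=cv2.INTER_CUBIC)
f=lambda p:tuple(((proj(c,p)-[u0,v0]+.5)*k).astype(int))
P=s['eef_pos']
cv2.line(im,f(P),f(P-[0,0,25]),(0,0,255),1); cv2.circle(im,f(P-[0,0,25]),3,(0,0,255),1)
q=[f(x) for x in np.array(corners(STRUT[0],(536.4,71.7,-.052)))[[1,3,7,5]]]
cv2.polylines(im,[np.array(q)],True,(0,255,0),1)
cv2.imwrite('pics/c3.png',im)"
```

```text
[536.61361923 -24.13551004  31.6772852 ] [ 0.54458395  0.66658276 -0.59272743] 0.005753014911640696
```

View pics/c3.png

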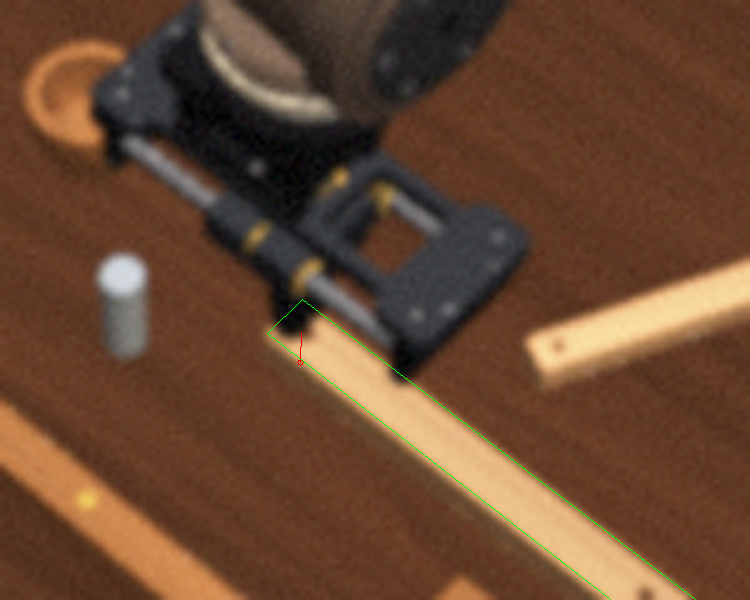

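The finger seems to end near the strut's top at (290,330) and the strut has not moved. I'll back off and look at where the tip really is.

Call:
jog_arm --motion '[[[25,0,0],0],[[52,0,0],0],[[52,0,0],0]]'

```text
t: 4.3
eef_pos: [481.8, -21.2, 31.7]
tcp_rot: [3.141, -0.003, 3.093]
ft_force: [0.0, 0.3, -0.6]
opening: 0.005
grip_force: 0.0
```

```bash
python3 -c "
from h import *
c=read_camera('scene');s=state();print(s['eef_pos'],s['ft_force'],s['joints'],s['tcp_rot'])
u0,v0,k=290,160,5
im=cv2.resize(c['img'][v0:v0+120,u0:u0+150],None,fx=k,fy=k,interpolation=cv2.INTER_CUBIC)
im=cv2.convertScaleAbs(im,alpha=2,beta=20)
f=lambda p:tuple(((proj(c,p)-[u0,v0]+.5)*k).astype(int))
P=s['eef_pos']
cv2.line(im,f(P),f(P-[0,0,25]),(0,0,255),1); cv2.circle(im,f(P-[0,0,25]),3,(0,0,255),1)
q=[f(x) for x in np.array(corners(STRUT[0],(536.4,71.7,-.052)))[[1,3,7,5]]]
cv2.polylines(im,[np.array(q)],True,(0,255,0),1)
cv2.imwrite('pics/c4.png',im)"
```

```text
[484.04241661 -21.53807649  31.92204346] [ 0.26156512 -0.42006131 -0.23084182] [-1.80950741e-01  5.65941220e-01  2.05884918e+00  1.73802068e-04
  5.17646436e-01 -1.70285877e+00] [ 3.14139636e+00 -8.25533481e-04  3.09255337e+00]
```

View pics/c4.png

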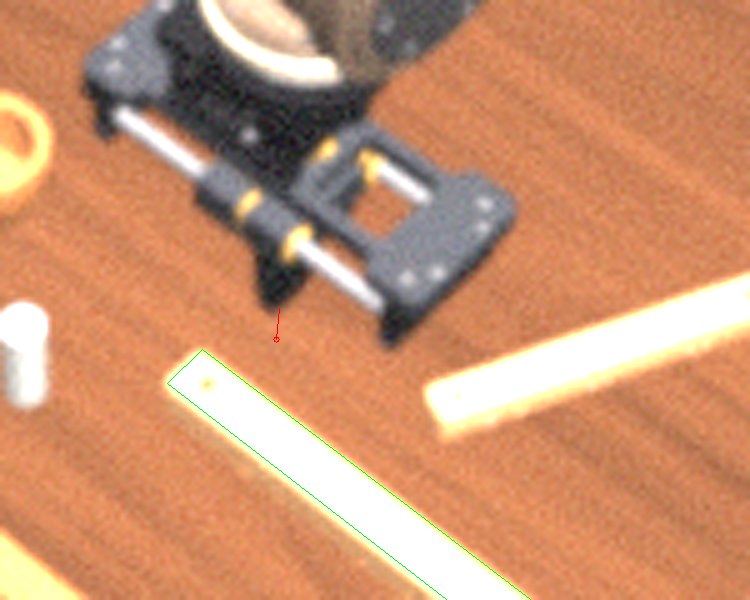

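The red line runs from the TCP at (279,307) to the nominal tip at (276,339). The visible fingertip ends at about (280,305), so the tip stands roughly 25 mm higher than stated. I'll go lower in guarded steps.

Call:
jog_arm --motion '[[[0,0,3],0],[[0,0,6],0],[[0,0,8],0],[[0,0,8],0]]'

```text
t: 4.75
eef_pos: [485.2, -21.6, 23.2]
tcp_rot: [3.141, -0.001, 3.093]
ft_force: [-0.5, 0.3, -0.6]
opening: 0.006
grip_force: 0.0
```

Call:
jog_arm --motion '[[[0,0,2],0],[[0,0,4],0],[[0,0,6],0],[[0,0,6],0]]'

```text
t: 5.15
eef_pos: [485.0, -21.6, 17.5]
tcp_rot: [3.141, -0.0, 3.093]
ft_force: [0.8, 0.4, 1.0]
opening: 0.005
grip_force: 0.0
```

```bash
python3 -c "
from h import *
c=read_camera('scene');s=state();print(s['eef_pos'],s['ft_force'])
u0,v0,k=290,160,5
im=cv2.resize(c['img'][v0:v0+120,u0:u0+150],None,fx=k,fy=k,interpolation=cv2.INTER_CUBIC)
im=cv2.convertScaleAbs(im,alpha=2,beta=20)
f=lambda p:tuple(((proj(c,p)-[u0,v0]+.5)*k).astype(int))
P=s['eef_pos'].copy()
for z in (0,10,20,30):
    P[2]=z; cv2.circle(im,f(P),3,(0,0,255),1); print(z,f(P))
cv2.imwrite('pics/c5.png',im)"
```

```text
[485.02935028 -21.61577973  17.58953961] [-0.62383554 -0.26593049  0.39930791]
0 (np.int64(274), np.int64(348))
10 (np.int64(275), np.int64(336))
20 (np.int64(276), np.int64(324))
30 (np.int64(277), np.int64(312))
```

View pics/c5.png

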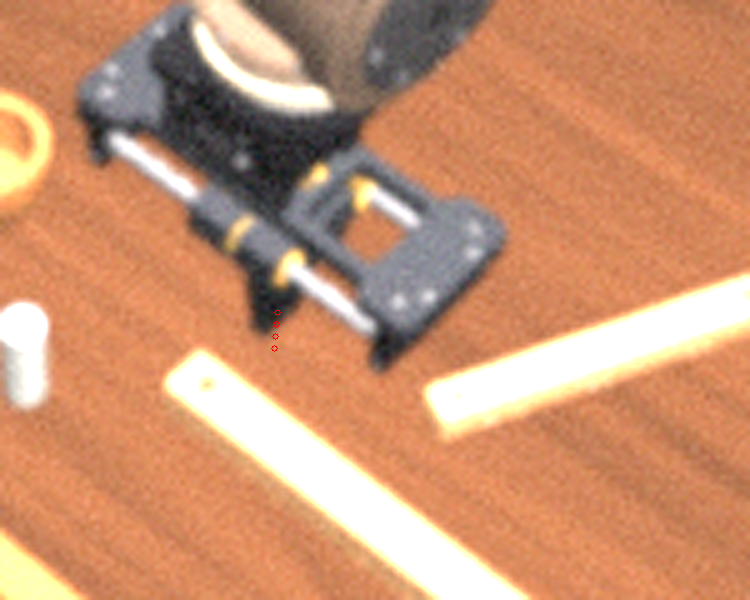

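Picture: the fingertip ends at about (265,330), which is z ≈ 17, the reported TCP height. So the tip is practically at the reported TCP, and the gripper body is about 53 mm above the tip. I'll work at z ≈ 10.

Call:
jog_arm --motion '[[[0,0,3],0],[[0,0,6],0],[[0,0,8],0],[[0,0,8],0]]'

```text
t: 5.6
eef_pos: [484.9, -21.6, 9.4]
tcp_rot: [3.141, -0.001, 3.093]
ft_force: [0.4, -0.3, -0.4]
opening: 0.003
grip_force: 0.0
```

Call:
jog_arm --motion '[[[-10,0,0],0],[[-20,0,0],0],[[-30,0,0],0],[[-38,0,0],0],[[-42,0,0],0]]'

```text
t: 6.1
eef_pos: [528.0, -23.7, 9.7]
tcp_rot: [3.142, 0.0, 3.093]
ft_force: [-2.3, 0.5, -0.0]
opening: 0.003
grip_force: 0.4
```

```bash
python3 -c "
from h import *
goto([])
a=read_camera('top')['img'][150:350,180:480]; b=read_camera('scene')['img'][150:350,180:480]
cv2.imwrite('pics/c6.png',cv2.resize(np.vstack([a,b]),None,fx=1.5,fy=1.5))"
```

```text
t 6.1 now jig [-48.2  -7.7] 9.7 psi-rel 3.141
```

View pics/c6.png

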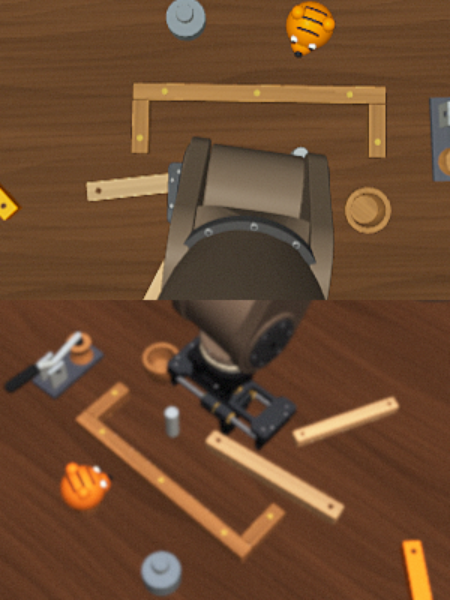

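Picture: the strut now tilts; its right end in the scene half is at (212,438) and it's clear of the post at (172,420). I'll keep pushing.

Call:
jog_arm --motion '[[[-8,0,0],0],[[-15,0,0],0],[[-22,0,0],0],[[-28,0,0],0],[[-31,0,0],0]]'

```text
t: 6.7
eef_pos: [558.7, -25.2, 9.7]
tcp_rot: [3.142, 0.0, 3.093]
ft_force: [-1.1, 0.1, 1.0]
opening: 0.007
grip_force: 0.2
```

Call:
jog_arm --motion '[[[20,0,0],0],[[40,0,-20],0],[[50,-100,-60],0],[[50,-200,-60],0],[[50,-200,-60],0]]'

```text
t: 7.2
eef_pos: [502.8, -169.3, 62.9]
tcp_rot: [-3.141, 0.001, 3.094]
ft_force: [1.0, -0.2, -0.6]
opening: 0.006
grip_force: 0.0
```

```bash
python3 look.py -30 88 0.35;  python3 -c "
from h import *
goto([])"
```

```text
strut single [5.54933e+02 6.92260e+01 2.84000e-01] 0.078
strut single [5.57533e+02 7.09320e+01 2.80000e-01] 0.112
strut [5.5565e+02 6.9000e+01 2.8400e-01] 0.23
strut jig [-25.   86.2] 0.332 R [ 10.8 -17.8] L [-60.8 190.2]
t 7.4 now jig [ -66.5 -153.8] 62.1 psi-rel 3.138
```

```bash
python3 -c "
from h import *
goto([(-70.6,218.5,70,1.903)])"
```

```text
t 7.4 now jig [ -66.5 -153.8] 62.1 psi-rel 3.138
[-70.6, 218.5, 70] shift [  5.3 372.3  -7.9] turn 1.235
```

Call:
jog_arm --motion '[[[5,372,-10],1.235],[[5,372,-10],1.235],[[5,372,-10],1.235],[[5,372,-10],1.235],[[5,372,-10],1.235]]'

```text
t: 7.9
eef_pos: [510.7, 59.3, 67.9]
tcp_rot: [-3.141, -0.001, 2.417]
ft_force: [1.3, -0.5, -0.1]
opening: 0.005
grip_force: 0.0
```

```bash
python3 -c "
from h import *
goto([(-70.6,218.5,70,1.903)])"
```

```text
t 7.9 now jig [-69.4  74.4] 67.9 psi-rel 2.465
[-70.6, 218.5, 70] shift [ 91.2 111.6  -2.1] turn 0.562
```

Call:
jog_arm --motion '[[[91,112,0],0.562],[[91,112,0],0.562],[[91,112,0],0.562],[[91,112,0],0.562],[[91,112,0],0.562]]'

```text
t: 8.4
eef_pos: [515.9, 203.1, 67.7]
tcp_rot: [-3.141, -0.0, 1.861]
ft_force: [-0.8, -0.6, -0.8]
opening: 0.005
grip_force: 0.0
```

```bash
python3 -c "
from h import *
goto([(-70.6,218.5,10,1.903)])"; python3 look.py -25 86 .332
```

```text
t 8.4 now jig [-71.2 218.3] 67.7 psi-rel 1.909
[-70.6, 218.5, 10] shift [ 0.   0.6 57.7] turn 0.006
strut single [5.55427e+02 6.97210e+01 2.92000e-01] 0.063
strut single [5.58213e+02 6.85470e+01 2.84000e-01] 0.094
strut [5.56329e+02 6.93990e+01 2.91000e-01] 0.208
strut jig [-24.4  86.6] 0.339 R [ 12.2 -17.1] L [-61.  190.4]
```

Call:
jog_arm --motion '[[[0,0.5,30],0.006],[[0,0.5,52],0.006],[[0,0.5,58],0.006],[[0,0.5,58],0.006]]'

```text
t: 9.0
eef_pos: [517.4, 199.6, 9.6]
tcp_rot: [-3.14, -0.0, 1.853]
ft_force: [-0.3, 0.1, -0.0]
opening: 0.004
grip_force: 0.0
```

Call:
jog_arm --motion '[[[-12,0,0],0],[[-24,0,0],0],[[-36,0,0],0],[[-46,0,0],0],[[-50,0,0],0]]'

```text
t: 9.5
eef_pos: [532.1, 151.0, 10.5]
tcp_rot: [3.141, -0.0, 1.851]
ft_force: [0.2, 2.0, 0.4]
opening: -0.0
grip_force: 0.8
```

```bash
python3 -c "
from h import *
goto([])"; python3 look.py -14 58 .332
```

```text
t 9.5 now jig [-52.5 167. ] 10.5 psi-rel 1.899
strut single [5.64821e+02 3.38680e+01 2.84000e-01] 0.149
strut single [5.68098e+02 3.23820e+01 2.89000e-01] 0.175
strut [5.65697e+02 3.30880e+01 2.84000e-01] 0.386
strut jig [-13.3  50.8] 0.332 R [ 22.6 -53.2] L [-49.1 154.8]
```

Call:
jog_arm --motion '[[[-10,0,0],0],[[-20,0,0],0],[[-30,0,0],0],[[-38,0,0],0],[[-42,0,0],0]]'

```text
t: 10.2
eef_pos: [543.5, 110.9, 10.1]
tcp_rot: [3.142, -0.0, 1.852]
ft_force: [-0.9, 1.6, 0.8]
opening: 0.004
grip_force: 0.4
```

```bash
python3 -c "
from h import *
goto([])"; python3 look.py 0 12 .332
```

```text
t 10.2 now jig [-39.1 127.5] 10.1 psi-rel 1.9
strut single [ 5.77187e+02 -8.67700e+00  2.89000e-01] 0.241
strut single [ 5.79842e+02 -8.36800e+00  2.70000e-01] 0.217
strut [ 5.78082e+02 -8.17700e+00  2.83000e-01] 0.492
strut jig [ 1.1 10.2] 0.331 R [ 36.9 -93.8] L [-34.7 114.2]
```

Call:
jog_arm --motion '[[[-8,0,0],0],[[-15,0,0],0],[[-22,0,0],0],[[-25,0,0],0],[[-25,0,0],0]]'

```text
t: 10.9
eef_pos: [550.4, 87.4, 10.1]
tcp_rot: [3.141, 0.0, 1.852]
ft_force: [-0.0, -0.1, 0.2]
opening: 0.006
grip_force: 0.0
```

Call:
jog_arm --motion '[[[25,0,0],0],[[50,0,-20],0],[[80,0,-60],0],[[80,0,-60],0]]'

```text
t: 11.3
eef_pos: [528.8, 167.7, 73.9]
tcp_rot: [3.136, 0.0, 1.855]
ft_force: [0.1, -1.3, 0.5]
opening: 0.004
grip_force: 0.0
```

```bash
python3 -c "
from h import *
goto([])"; python3 look.py 9 -13 .332
```

```text
t 11.3 now jig [-56.6 183.5] 73.9 psi-rel 1.903
strut single [ 5.82999e+02 -2.83810e+01  2.78000e-01] 0.069
strut single [ 5.85935e+02 -3.04080e+01  2.80000e-01] 0.073
strut [ 5.83779e+02 -2.88940e+01  2.78000e-01] 0.188
strut jig [  7.8 -10.2] 0.326 R [  43.  -114.4] L [-27.5  94. ]
```

```bash
python3 -c "
from h import *
goto([(-68,75,70,3.14)])"
```

```text
t 11.5 now jig [-57.6 180.1] 69.4 psi-rel 1.9
[-68, 75, 70] shift [-96.  -43.9  -0.6] turn -1.24
```

Call:
jog_arm --motion '[[[-96,-44,0],-1.24],[[-96,-44,0],-1.24],[[-96,-44,0],-1.24],[[-96,-44,0],-1.24],[[-96,-44,0],-1.24]]'

```text
t: 12.0
eef_pos: [512.0, 58.7, 69.0]
tcp_rot: [-3.141, -0.002, 2.579]
ft_force: [-0.3, 0.6, -0.5]
opening: 0.007
grip_force: 0.0
```

```bash
python3 -c "
from h import *
goto([(-68,75,70,3.14)])"
```

```text
t 12.0 now jig [-68.2  73.8] 69.0 psi-rel 2.627
[-68, 75, 70] shift [ 0.4  1.1 -1. ] turn -0.513
```

Call:
jog_arm --motion '[[[0,1,10],-0.51],[[0,1,20],-0.51],[[0,1,40],-0.51],[[0,1,59],-0.51],[[0,1,59],-0.51]]'

```text
t: 12.5
eef_pos: [511.4, 60.4, 8.4]
tcp_rot: [-3.141, -0.005, 3.085]
ft_force: [-0.1, 0.7, 0.7]
opening: 0.003
grip_force: 0.0
```

```bash
python3 -c "
from h import *
goto([(-10,75,10,3.14)])"
```

```text
t 12.5 now jig [-68.8  75.5] 8.4 psi-rel 3.133
[-10, 75, 10] shift [-58.8   0.   -1.6] turn -0.007
```

Call:
jog_arm --motion '[[[-12,0,0],0],[[-24,0,0],0],[[-36,0,0],0],[[-46,0,0],0],[[-52,0,0],0]]'

```text
t: 13.0
eef_pos: [566.2, 58.2, 11.4]
tcp_rot: [3.141, 0.001, 3.086]
ft_force: [-0.5, -0.5, 0.1]
opening: 0.003
grip_force: 0.3
```

```bash
python3 -c "
from h import *
goto([])"; python3 look.py 18 -13 .15
```

```text
t 13.0 now jig [-14.   75.9] 11.4 psi-rel 3.134
strut single [ 5.97786e+02 -3.46890e+01  6.10000e-02] 0.502
strut single [ 5.99693e+02 -3.41250e+01  7.80000e-02] 0.059
strut [ 5.98956e+02 -3.40520e+01  6.40000e-02] 0.597
strut jig [ 23.2 -14.7] 0.112 R [  35.5 -124. ] L [10.9 94.7]
```

Call:
jog_arm --motion '[[[-5,0,0],0],[[-10,0,0],0],[[-14,0,0],0],[[-17,0,0],0],[[-17,0,0],0]]'

```text
t: 13.7
eef_pos: [582.2, 57.3, 11.1]
tcp_rot: [3.142, 0.0, 3.086]
ft_force: [0.2, 0.2, 0.5]
opening: 0.001
grip_force: 0.0
```

Call:
jog_arm --motion '[[[20,0,0],0],[[50,0,-20],0],[[60,30,-60],0],[[60,60,-60],0],[[60,60,-60],0]]' --grip 0

```text
t: 14.2
eef_pos: [525.6, 123.1, 72.5]
tcp_rot: [3.141, 0.003, 3.088]
ft_force: [-0.2, -0.8, -0.8]
opening: 0.368
grip_force: 0.0
```

```bash
python3 look.py 27 -15 .0; python3 -c "
from h import *
goto([(-45,4,70,3.14)])"
```

```text
strut single [ 6.03373e+02 -3.53630e+01 -2.00000e-02] 0.081
strut single [ 6.05775e+02 -3.57940e+01 -2.40000e-02] 0.064
strut [ 6.04106e+02 -3.60830e+01 -1.80000e-02] 0.192
strut jig [ 28.4 -16.4] 0.03 R [  31.8 -126.4] L [25.1 93.5]
t 14.4 now jig [-58.1 135.7] 70.7 psi-rel 3.134
[-45, 4, 70] shift [ -14.1 -131.6    0.7] turn -0.006
```

Call:
jog_arm --motion '[[[0,-50,0],0],[[24,-100,0],0],[[24,-128,0],0],[[24,-128,0],0],[[24,-128,0],-0.006]]'

```text
t: 14.9
eef_pos: [494.1, -7.0, 70.8]
tcp_rot: [3.141, -0.001, 3.089]
ft_force: [0.2, -0.9, -0.1]
opening: 0.956
grip_force: 0.0
```

```bash
python3 -c "
from h import *
goto([(-25,8,12,3.14)])"
```

```text
t 14.9 now jig [-82.9   7.3] 70.8 psi-rel 3.137
[-25, 8, 12] shift [-57.9   0.9  58.8] turn -0.003
```

Call:
jog_arm --motion '[[[-43,1,10],0],[[-43,1,40],0],[[-43,1,56],0],[[-43,1,58],0],[[-43,1,58],0]]'

```text
t: 15.4
eef_pos: [537.1, -6.4, 12.9]
tcp_rot: [3.141, -0.001, 3.093]
ft_force: [0.2, 0.8, 0.3]
opening: 1.0
grip_force: 0.0
```

```bash
python3 -c "
from h import *
goto([(8,8,12,3.14),(34,8,12,3.14)])"
```

```text
t 15.4 now jig [-39.9  10. ] 12.9 psi-rel 3.141
[8, 8, 12] shift [-47.9  -2.    0.9] turn 0.001
[34, 8, 12] shift [-73.9  -2.    0.9] turn 0.001
```

Call:
jog_arm --motion '[[[-15,0,0],0],[[-30,0,0],0],[[-42,0,0],0],[[-52,0,0],0],[[-60,0,0],0]]'

```text
t: 15.9
eef_pos: [596.8, -9.6, 14.5]
tcp_rot: [3.141, -0.001, 3.092]
ft_force: [-7.8, 0.6, 11.1]
opening: 0.998
grip_force: 5.5
```

Call:
jog_arm --motion '[[[-4,0,0],0],[[-7,0,0],0],[[-10,0,0],0],[[-12,0,0],0],[[-12,0,0],0]]'

```text
t: 16.4
eef_pos: [608.8, -10.2, 14.5]
tcp_rot: [3.141, -0.0, 3.092]
ft_force: [-6.0, 1.3, 8.4]
opening: 1.003
grip_force: 4.1
```

```bash
python3 -c "
from h import *
goto([])"; python3 look.py 55 -17 .0
```

```text
t 16.4 now jig [31.9  9.6] 14.5 psi-rel 3.14
strut single [ 6.21493e+02 -3.91610e+01 -3.20000e-02] 0.889
strut single [ 6.27857e+02 -3.69520e+01 -7.40000e-02] 0.137
strut [ 6.26859e+02 -3.74460e+01 -6.50000e-02] 1.031
strut jig [ 51.2 -16.7] -0.017 R [  49.4 -126.7] L [53.1 93.3]
```

Call:
jog_arm --motion '[[[4,0,0],0],[[8,0,0],0],[[8,0,0],0]]'

```text
t: 16.9
eef_pos: [600.8, -9.9, 13.8]
tcp_rot: [3.142, 0.001, 3.092]
ft_force: [-0.6, 1.8, 7.7]
opening: 1.0
grip_force: 3.7
```

```bash
python3 -c "
from h import *
s=state();print(s['eef_pos'],s['ft_force'],s['moment'])
c=read_camera('scene')
im=cv2.resize(c['img'][190:340,200:390],None,fx=4,fy=4,interpolation=cv2.INTER_CUBIC)
cv2.imwrite('pics/c8.png',cv2.convertScaleAbs(im,alpha=1.7,beta=15))"
```

```text
[600.82025106  -9.90783134  13.84748363] [-0.60379083  1.83122776  7.74372593] [ 0.20451581  0.15017526 -0.04312061]
```

View pics/c8.png

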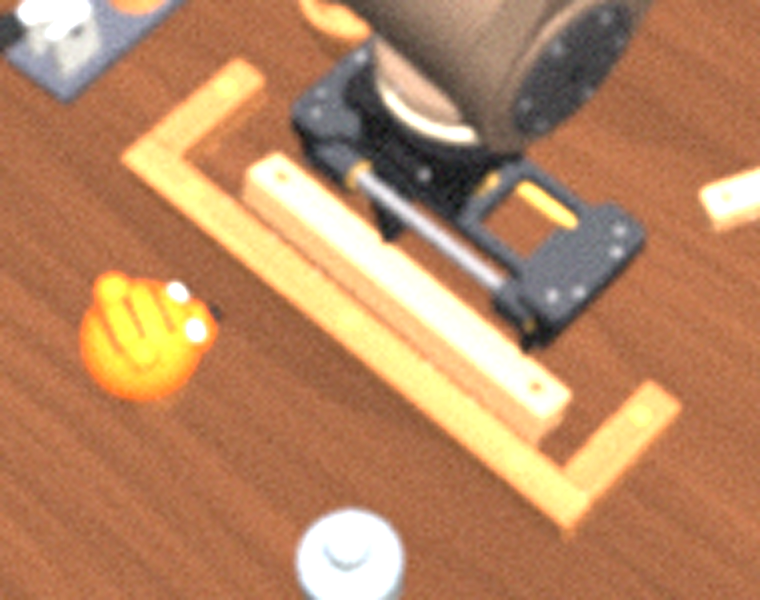

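Picture: the strut lies flat, with its right end at (265,175) and left end at (555,400). A gap of a few mm remains to the back rail, and the gripper hides the post. A steady upward force while clear of the strut suggests the opened carriage is resting on the post. I'll lift off and finish with closed fingers and the gripper turned a quarter, so its body clears the post.

Call:
jog_arm --motion '[[[0,0,-15],0],[[0,0,-50],0],[[20,0,-60],0.1],[[50,-28,-60],0.25],[[50,-28,-60],0.4]]' --grip 1

```text
t: 17.45
eef_pos: [546.9, -36.9, 74.2]
tcp_rot: [-3.141, -0.001, 2.685]
ft_force: [-0.5, -0.1, -0.8]
opening: 0.635
grip_force: 0.0
```

```bash
python3 look.py 53 -17 .0; python3 -c "
from h import *
goto([(10,-18,72,1.571)])"
```

```text
strut single [ 6.26793e+02 -3.64860e+01 -4.90000e-02] 0.436
strut single [ 6.27515e+02 -3.79600e+01 -5.20000e-02] 0.084
strut [ 6.27467e+02 -3.74360e+01 -5.50000e-02] 0.522
strut jig [ 51.8 -16.7] -0.007 R [  51.  -126.7] L [52.6 93.3]
t 17.65 now jig [-25.4 -18.6] 73.6 psi-rel 2.745
[10, -18, 72] shift [-32.4  14.2   1.6] turn 1.174
```

Call:
jog_arm --motion '[[[-32,14,0],1.174],[[-32,14,0],1.174],[[-32,14,0],1.174],[[-32,14,0],1.174],[[-32,14,0],1.174]]'

```text
t: 18.15
eef_pos: [585.1, -36.5, 72.9]
tcp_rot: [-3.141, -0.0, 1.941]
ft_force: [-0.4, -0.3, -0.1]
opening: 0.049
grip_force: 0.0
```

```bash
python3 -c "
from h import *
goto([(10,-18,12,1.571)])"
```

```text
t 18.15 now jig [  9.4 -17.8] 72.9 psi-rel 1.989
[10, -18, 12] shift [-0.4  0.4 60.9] turn 0.418
```

Call:
jog_arm --motion '[[[0,0,0],0.418],[[0,0,5],0.418],[[0,0,15],0.418],[[0,0,40],0.418],[[0,0,56],0.418]]'

```text
t: 18.65
eef_pos: [584.8, -36.4, 15.9]
tcp_rot: [-3.141, -0.0, 1.529]
ft_force: [-0.3, -0.1, -0.3]
opening: 0.004
grip_force: 0.0
```

Call:
jog_arm --motion '[[[0,0,5],0],[[0,0,5],0]]'

```text
t: 18.85
eef_pos: [584.7, -36.6, 11.6]
tcp_rot: [-3.14, -0.0, 1.527]
ft_force: [0.1, 0.2, 0.0]
opening: 0.008
grip_force: 0.0
```

```bash
python3 -c "
from h import *
goto([(34,-18,11,1.571)])"
```

```text
t 18.85 now jig [  9.1 -17.9] 11.6 psi-rel 1.575
[34, -18, 11] shift [-0.2 24.9  0.6] turn 0.004
```

Force is zero here, so the body is clear of the post. I'll push gently along +tool y until the force rises.

Call:
jog_arm --motion '[[[0,6,0],0],[[0,12,0],0],[[0,17,0],0],[[0,21,0],0],[[0,23,0],0]]'

```text
t: 19.35
eef_pos: [608.2, -38.1, 12.3]
tcp_rot: [3.141, -0.0, 1.524]
ft_force: [0.1, -0.7, -0.4]
opening: 0.004
grip_force: 0.0
```

Call:
jog_arm --motion '[[[0,1,0],0],[[0,2,0],0],[[0,3,0],0],[[0,3,0],0]]'

```text
t: 19.75
eef_pos: [610.5, -38.2, 12.0]
tcp_rot: [-3.141, -0.0, 1.524]
ft_force: [0.3, -0.1, 0.2]
opening: 0.007
grip_force: 0.1
```

Call:
jog_arm --motion '[[[0,1,0],0],[[0,2,0],0],[[0,3,0],0],[[0,3,0],0]]'

```text
t: 20.15
eef_pos: [613.7, -38.3, 12.1]
tcp_rot: [3.141, -0.0, 1.524]
ft_force: [0.8, 0.3, 1.0]
opening: 0.004
grip_force: 0.3
```

Call:
jog_arm --motion '[[[0,1,0],0],[[0,2,0],0],[[0,2,0],0]]'

```text
t: 20.45
eef_pos: [615.8, -38.4, 12.1]
tcp_rot: [3.141, -0.0, 1.524]
ft_force: [-0.2, -0.5, -0.7]
opening: 0.002
grip_force: 0.2
```

```bash
python3 look.py 57 -17 .0; python3 -c "
from h import *
goto([])"
```

```text
strut single [ 6.30337e+02 -3.26160e+01 -6.60000e-02] 0.896
strut single [ 6.30561e+02 -3.65070e+01 -6.20000e-02] 0.475
strut [ 6.30689e+02 -3.57130e+01 -4.70000e-02] 1.373
strut jig [ 55.  -14.8] 0.001 R [  55.1 -124.8] L [54.8 95.2]
t 20.65 now jig [ 40.2 -18.2] 12.1 psi-rel 1.572
```

Call:
jog_arm --motion '[[[0,1,0],0],[[0,2,0],0],[[0,2,0],0]]'

```text
t: 20.95
eef_pos: [617.5, -38.5, 12.0]
tcp_rot: [-3.141, -0.0, 1.524]
ft_force: [-1.5, 0.2, 0.6]
opening: 0.006
grip_force: 0.9
```

Call:
jog_arm --motion '[[[0,1,0],0],[[0,2,0],0],[[0,2,0],0]]'

```text
t: 21.25
eef_pos: [617.6, -38.4, 12.0]
tcp_rot: [-3.137, -0.0, 1.524]
ft_force: [-11.4, -0.8, 7.0]
opening: 0.004
grip_force: 5.4
```

Call:
jog_arm --motion '[[[0,1,0],0],[[0,1,0],0]]'

```text
t: 21.45
eef_pos: [617.6, -38.4, 11.9]
tcp_rot: [-3.135, -0.0, 1.524]
ft_force: [-15.3, -0.5, 11.3]
opening: 0.008
grip_force: 7.5
```

Firm stop at 15 N, so the strut is against the rail. I'll back off clear and inspect.

Call:
jog_arm --motion '[[[0,-8,0],0],[[0,-25,0],0],[[0,-28,-30],0],[[0,-28,-70],0],[[0,-28,-110],0]]'

```text
t: 21.95
eef_pos: [592.5, -37.3, 123.2]
tcp_rot: [3.141, -0.0, 1.524]
ft_force: [0.7, -0.2, -0.1]
opening: 0.007
grip_force: 0.0
```

Call:
jog_arm --motion '[[[100,-40,-30],0],[[150,-80,-60],0],[[200,-80,-60],0],[[250,-80,-60],0],[[250,-80,-60],0]]'

```text
t: 22.45
eef_pos: [527.3, 196.1, 179.9]
tcp_rot: [3.139, -0.001, 1.524]
ft_force: [0.8, -0.1, 0.4]
opening: 0.006
grip_force: 0.0
```

```bash
python3 look.py 57 -17 .0; python3 -c "
from h import *
see('jig',JIG,(576,-18,-.048))
c=read_camera('top')
for k in('tiger_head','hip_socket','lead_weight'):
    r=cut_out(k,c); print(k,r[0]['box'] if r else None)
a=cv2.resize(c['img'][140:320,240:480],None,fx=2.4,fy=2.4,interpolation=cv2.INTER_CUBIC)
d=read_camera('scene')['img'][190:340,200:400]; d=cv2.resize(d,(576,432),interpolation=cv2.INTER_CUBIC)
cv2.imwrite('pics/c9.png',cv2.resize(np.vstack([a,cv2.convertScaleAbs(d,alpha=1.5)]),None,fx=.69,fy=.69) if a.shape[1]==d.shape[1] else a)"
```

```text
strut single [ 6.32842e+02 -3.58010e+01 -4.60000e-02] 0.047
strut single [ 6.31548e+02 -3.81850e+01 -8.20000e-02] 0.293
strut [ 6.3270e+02 -3.5793e+01 -5.1000e-02] 0.342
strut jig [ 57.  -14.8] -0.003 R [  56.7 -124.8] L [57.3 95.2]
jig single [ 5.53636e+02  3.41700e+00 -5.20000e-02] 0.558
jig single [ 5.78121e+02 -1.86760e+01 -5.10000e-02] 0.133
jig [ 5.77165e+02 -1.88470e+01 -4.80000e-02] 1.114
tiger_head [370.0, 150.7, 404.6, 187.7]
hip_socket [409.2, 273.4, 442.6, 306.3]
lead_weight [289.3, 150.3, 317.6, 177.7]
```

View pics/c9.png

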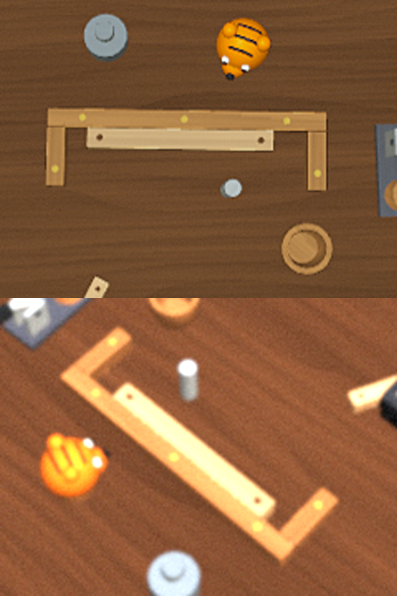

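Picture: the strut lies flush along the back rail, from about (88,137) to (272,140) in the upper half, between the side rails and behind the post. In the top camera its fit gives x = 58.4 mm against 58 mm for flush, and its yaw equals the jig's. The loose objects are in place and the arm is clear.

```bash
python3 -c "
from cell import *
print(job_done())"
```

```text
the job is handed in; nothing more can be done
None
```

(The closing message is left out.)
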